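# Get the backup drive out from behind the crowded parts tray

## Robot

A 6-joint arm with a two-finger parallel gripper is mounted at the origin on the work surface. World frame = base frame: x ahead of the robot, y to its left, z up, the work surface at z = 0. Lengths are in m, angles in rad, forces in N, time in s.
With the tool pointing down it reaches from about 0.225 to 0.875 m from the base axis. Payload 3.4 kg.
Tool frame: the origin (TCP) lies between the finger pads; the fingertips stand 22 mm ahead of it and the grasp point (between the pads) lies 3 mm ahead of it (manip.finger_overhang is the distance from the TCP to the fingertips, in m); z points along the fingers, y is the line along which they close (so a half turn about z gives the same grasp; the last joint's range is limited). The gripper opens to 85 mm and grips with 20 to 120 N. Pads are 22 mm wide; open, the fingers measure 114 mm over their backs; the gripper's body (76 mm by 85 mm) begins 54 mm behind the grasp point. The pads swing forward as they close: fully open they stand 13 mm farther back than shut.
Start: joints at [-0.121, 0.276, 1.505, -0, 1.361, -0.121], TCP at [0.575, -0, 0.253] pointing down, gripper open.
Joint ranges: [-2.89, 2.89], [-0.75, 2.08], [0.22, 2.7], [-1.18, 4.32], [0.11, 2.71], [-2.7, 2.7]. Speed limits (rad/s): [2.57, 2.57, 3.14, 3.14, 3.14, 3.14].

## Interface

Orientations are given as a unit quaternion [w, x, y, z].
In Python, from rig import get_state, eyes, order, manip gives the robot as it stands.
- The arm moves only by the tool drive_tool, never from a script. Its argument "rows" is a list of rows, each a list of 4 numbers: the shift along the tool's x, y, z in units of 25 mm (1.0 is 25 mm), then the turn about the tool's z in units of 6 degrees (1.0 is 6 degrees). A call has exactly 8 rows; each row is the pose to reach, as a shift and turn from the pose commanded when the call began, along the tool's axes at that moment; what a row does not reach only later rows make up. A row lasts 1/12 s, in which the tool goes at most 41.7 mm and 7.16 degrees, less where a joint would pass 70% of its speed; a pose out of reach is approached as far as the arm can. A call with a gripper value outside its range is refused whole. "grip" is the finger opening in mm, from 0 to 85.4, set as the call begins (left out, the last holds). The fingers move at their own pace and stop on an object; "newtons" is the grip in N (left out, the last holds). Time passes only in rows, so rows that repeat a pose let the fingers close, or fill a call up. It gives the time, the measured TCP pose, the force, the opening and the grip force at its end, in the units of the state.
- get_state(): the state, without advancing time (a new reading comes with each control period).
- eyes.get_image(name): name is "scene" or "side" or "wrist"; returns (picture, depth): 480x640x3 uint8, red, green, blue; 480x640 float32, m along the optical axis (not along the pixel's ray), 0 where there is no reading.
- eyes.camera_info(name): a dict with "fx", "fy", "cx", "cy" (pixels), "R" (3x3) and "t" (3): a world point X has camera coordinates R X + t. Camera axes: x right, y down, z forward; pixel columns grow to the right and rows downward; lengths in m; the calibration is good to about 2 mm. A picture is of the moment at which its call begins: read the wrist's pose just before it. camera_info takes no time and is no camera call; for the wrist camera it gives the pose at the moment of the call.
- order.sign_off(): hands the job in; it is judged then, once.
The state is a dict: "clock": time; "qpos": joint angles; "qd": joint speeds; "effort": joint torques, N m; "position": TCP position; "ee_rot": TCP orientation; "contact_force": force on the tool from outside, world axes, zero at the start; "moment": the same for the moment, N m; "width": finger opening in m; "gripper_force": force on a finger pad.
Only numpy, scipy, OpenCV 4.12 (cv2) and the standard library are available. Lean on these libraries where they do the work, as an engineer would, in place of code of your own. Each camera call takes 0.05 s, during which the arm holds its last target. There are 200 camera calls.

## Task

Clear the air duster, the alcohol bottle and the CPU cooler out of the grey parts tray and stand them on the blue work mat, so that you can get at the silver backup drive behind them; then lift the drive out and stand it in the middle of the black rubber pad, lengthwise along the pad. Once the drive stands there, put the duster, the bottle and the cooler back in the tray, each upright exactly where it stood before, with the cooler lined up with the tray as it was. Knock nothing over and leave the mug, the screwdriver and the SSD alone.

Things in the scene. Friction and masses are not known exactly. Their poses are not given: they have to be found in the camera images.
- duster: Loose compressed-air duster, a yellow can with a white band and a red trigger cap, upright, origin at the centre of its underside, z up. Can 56 mm diameter up to 148 mm, tapering to 157 mm, then the round red cap 34 mm diameter from 157 to 190 mm (a small nozzle sticks out of the cap to -x, look only). About 0.3 kg. Lift it by the cap.
- bottle: Loose cleaning-alcohol bottle, white with a green label and a blue screw cap, upright, origin at the centre of its underside, z up. Body 60 mm diameter up to 122 mm, shoulder to a 28 mm neck at 143 mm, blue cap 33 mm diameter from 150 to 180 mm. About 0.26 kg. Lift it by the cap.
- cooler: Loose CPU tower cooler standing on its 62 x 84 mm bracket, origin at the centre of its underside, z up. Fin stack with a black fan in front (-x side): together 62 mm along x and 92 mm along y, flat faces from 56 to 148 mm height; four thin pipe ends rise to 150 mm, look only. Grip it across x near its top. About 0.42 kg.
- drive: Loose backup hard drive, a silver upright enclosure with black end caps on a low black base, origin at the centre of its underside, z up. Shell 38 mm along x, 185 mm along y (its length), top at 118 mm; base 46 mm x 150 mm, 8 mm high. About 0.65 kg, centre of mass in the middle. Grip it across x near its top; from the front this is possible only once the three things before it are gone.
- tray: Fixed grey open tray, origin at the centre of its underside; 210 mm along x, 310 mm along y, floor 4 mm thick, walls 4 mm thick, 36 mm high. At the start the drive stands in its far (+x) half, lengthwise along y; duster, bottle and cooler stand in a row along y, in any order, centres about 89 mm apart, 7 to 15 mm in front (-x) of the drive: fingers fit in behind them only above its top.
- work_mat: Fixed blue mat, origin at the centre of its underside; 320 mm along x, 170 mm along y, top 3 mm up. It lies on one side of the tray, left or right. The side area for the three things: each one's centre belongs within 150 mm (x) and 75 mm (y) of the mat's centre.
- drive_pad: Fixed black ribbed rubber pad for the drive, origin at the centre of its underside; 240 mm along x (its length), 130 mm along y, top 5 mm up. It lies on the other side of the tray from the mat.
- mug: Bystander: loose white mug, 82 mm diameter, 94 mm high, origin at the centre of its underside; beyond the tray.
- screwdriver: Bystander: loose screwdriver with red handle, 190 mm long, lying on the desk beyond the tray, origin under its middle.
- ssd: Bystander: loose dark flat SSD, 100 x 70 x 9 mm, lying beyond the tray, origin at the centre of its underside.

How it is judged:
On the way, in this order (a step that is already met when the one before it is completed fails the run):
1. duster, bottle and cooler all stand upright on the blue mat, released, with the drive still standing in the tray (x of duster in the frame of work_mat between -0.15 and 0.15 m and y of duster in the frame of work_mat between -0.075 and 0.075 m and z of duster in the frame of work_mat between -0.002 and 0.009 m and linear speed of each of duster, bottle, cooler below 0.02 m/s and angular speed of each of duster, bottle, cooler below 0.2 rad/s and angle between each of duster, bottle, cooler's own z axis and vertical below 0.1 rad and contact force between the fingers and duster below 0.2 N and x of bottle in the frame of work_mat between -0.15 and 0.15 m and y of bottle in the frame of work_mat between -0.075 and 0.075 m and z of bottle in the frame of work_mat between -0.002 and 0.009 m and contact force between the fingers and bottle below 0.2 N and x of cooler in the frame of work_mat between -0.15 and 0.15 m and y of cooler in the frame of work_mat between -0.075 and 0.075 m and z of cooler in the frame of work_mat between -0.002 and 0.009 m and contact force between the fingers and cooler below 0.2 N and distance of drive from where it was at the start of the episode below 0.03 m), for 0.2 s.
2. the drive stands on the rubber pad, released, while the three others are still on the mat (horizontal distance between drive and drive_pad below 0.02 m and angle between the y axis of drive and the x axis of drive_pad, either way round below 0.2 rad and z of drive in the frame of drive_pad between 0 and 0.011 m and linear speed of each of drive, duster, bottle, cooler below 0.02 m/s and angular speed of each of drive, duster, bottle, cooler below 0.2 rad/s and angle between each of drive, duster, bottle, cooler's own z axis and vertical below 0.1 rad and contact force between the fingers and drive below 0.2 N and x of duster in the frame of work_mat between -0.15 and 0.15 m and y of duster in the frame of work_mat between -0.075 and 0.075 m and z of duster in the frame of work_mat between -0.002 and 0.009 m and contact force between the fingers and duster below 0.2 N and x of bottle in the frame of work_mat between -0.15 and 0.15 m and y of bottle in the frame of work_mat between -0.075 and 0.075 m and z of bottle in the frame of work_mat between -0.002 and 0.009 m and contact force between the fingers and bottle below 0.2 N and x of cooler in the frame of work_mat between -0.15 and 0.15 m and y of cooler in the frame of work_mat between -0.075 and 0.075 m and z of cooler in the frame of work_mat between -0.002 and 0.009 m and contact force between the fingers and cooler below 0.2 N), for 0.2 s.
At the end, for the whole second after the job is handed in: Drive upright on the pad, within 20 mm of its centre and 0.2 rad of its length; duster, bottle and cooler upright on the tray floor, each within 15 mm of where it stood at the start, cooler within 0.3 rad of the tray's direction; all released and at rest (horizontal distance between drive and drive_pad below 0.02 m and angle between the y axis of drive and the x axis of drive_pad, either way round below 0.2 rad and z of drive in the frame of drive_pad between 0 and 0.011 m and linear speed of each of drive, duster, bottle, cooler below 0.02 m/s and angular speed of each of drive, duster, bottle, cooler below 0.2 rad/s and angle between each of drive, duster, bottle, cooler's own z axis and vertical below 0.1 rad and contact force between the fingers and drive below 0.2 N and distance of each of duster, bottle, cooler from where it was at the start of the episode below 0.015 m and z of duster in the frame of tray between -0.001 and 0.01 m and contact force between the fingers and duster below 0.2 N and z of bottle in the frame of tray between -0.001 and 0.01 m and contact force between the fingers and bottle below 0.2 N and z of cooler in the frame of tray between -0.001 and 0.01 m and contact force between the fingers and cooler below 0.2 N and angle between the y axis of cooler and the y axis of tray, either way round below 0.3 rad); the robot touches nothing.
It fails at once if one of the four handled things is tipped by more than 0.5 rad (knocked over) (angle between any of duster, bottle, cooler, drive's own z axis and vertical above 0.5 rad).
It fails at once if mug, screwdriver or SSD moved by more than 20 mm (distance of any of mug, screwdriver, ssd from where it was at the start of the episode above 0.02 m).
It also fails if it takes over 147 s, if anything falls off the work surface, if the arm or the gripper's body presses on something with over 40 N, if the wrist force passes 120 N, or if a joint passes its speed limit or range.

## Working session

There is one attempt and no reset: what is moved stays moved. The work goes in short steps, Python scripts to look and compute and a tool call to move; the robot and the scene stay as the last step left them, time stands still between calls to the robot, and variables do not carry over. Pictures are saved under pics/ and viewed, at most 14 in all, crops included, and the job is handed in when it is done.

Besides the shell and the picture viewer there is one more tool, called after "Emit:" as name(argument=value, ...) on one line, values as JSON. drive_tool: Moves the arm, as the interface text tells. Its arguments: {"type":"object","properties":{"rows":{"type":"array","items":{"type":"array","items":{"type":"number"}}},"grip":{"type":"number"},"newtons":{"type":"number"}},"required":["rows"]}

```bash
mkdir -p pics; ls
python3 - <<'E'
from rig import get_state, eyes, order, manip
import cv2,numpy as np
s=get_state();print({k:np.round(v,3) for k,v in s.items()})
ims=[]
for n in("scene","side","wrist"):
    p,d=eyes.get_image(n);np.savez(f"pics/{n}0.npz",p=p,d=d,**eyes.camera_info(n));cv2.imwrite(f"pics/{n}0.png",p[:,:,::-1])
    c=eyes.camera_info(n);R=np.array(c["R"]);print(n,c["fx"],"cam pos",np.round(-R.T@np.array(c["t"]),3),"fwd",np.round(R[2],2),"right",np.round(R[0],2))
E
```

```text
pics
{'clock': np.float64(0.0), 'qpos': array([-0.121,  0.277,  1.506,  0.   ,  1.361, -0.121]), 'qd': array([ 0.   , -0.   , -0.001,  0.001, -0.001,  0.001]), 'effort': array([ 1.0000e-03, -4.1677e+01, -2.4581e+01, -0.0000e+00,  1.1000e-02,
        0.0000e+00]), 'position': array([0.575, 0.   , 0.252]), 'ee_rot': array([-0.001,  0.707,  0.707, -0.001]), 'contact_force': array([-0.459, -0.203, -0.296]), 'moment': array([-0.025,  0.019,  0.01 ]), 'gripper_force': np.float64(0.0), 'width': np.float64(0.086)}
scene 501.0799504967864 cam pos [ 1.022 -0.4    0.943] fwd [-0.39  0.37 -0.85] right [ 0.69  0.72 -0.  ]
side 560.5449861090913 cam pos [1.109 0.654 1.134] fwd [-0.35 -0.49 -0.8 ] right [-0.83  0.56  0.01]
wrist 346.406995853923 cam pos [0.575 0.082 0.374] fwd [-0.   -0.32 -0.95] right [ 1.  0. -0.]
```

View pictures.

View pics/scene0.png

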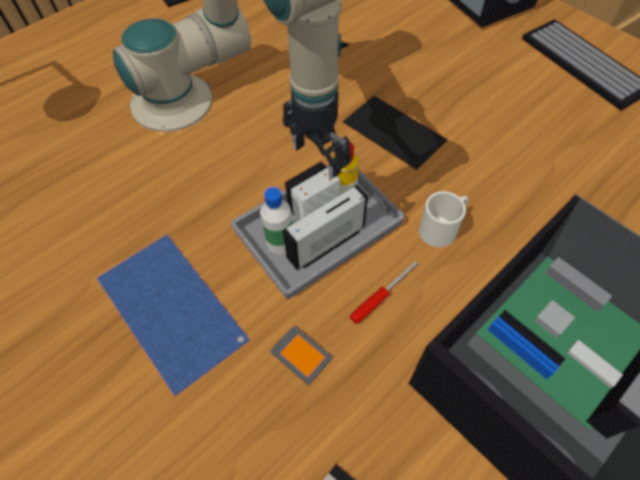

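View pics/side0.png

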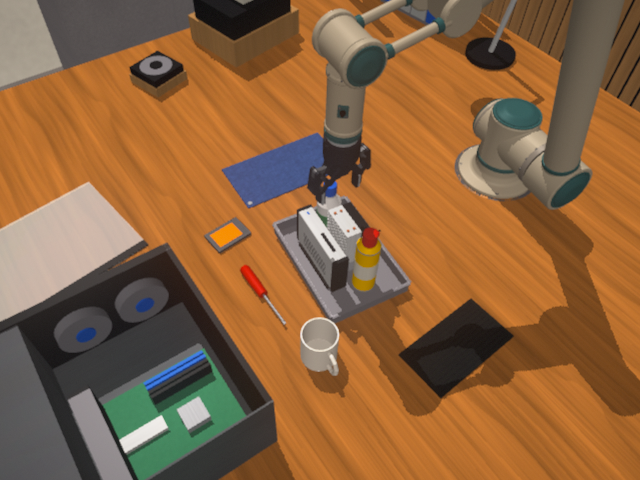

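View pics/wrist0.png

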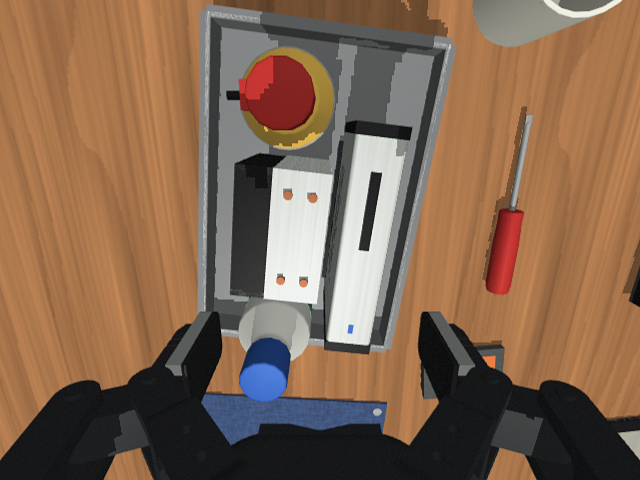

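```bash
cat > h.py <<'E'
from rig import get_state, eyes, order, manip
import cv2,numpy as np
def load(n):
    z=np.load(f"pics/{n}.npz");return z
def snap(n,tag,png=False):
    c=eyes.camera_info(n);p,d=eyes.get_image(n)
    np.savez(f"pics/{n}{tag}.npz",p=p,d=d,**c)
    if png: cv2.imwrite(f"pics/{n}{tag}.png",p[:,:,::-1])
    return load(n+tag)
def ray(c,uv):
    uv=np.atleast_2d(uv).astype(float)
    v=np.c_[(uv[:,0]-c["cx"])/c["fx"],(uv[:,1]-c["cy"])/c["fy"],np.ones(len(uv))]
    R=c["R"];return -R.T@c["t"], v@R
def plane(c,uv,z):
    o,v=ray(c,uv);return o+v*((z-o[2])/v[:,2])[:,None]
def tri(c1,uv1,c2,uv2):
    A=np.zeros((3,3));b=np.zeros(3)
    for c,uv in((c1,uv1),(c2,uv2)):
        o,v=ray(c,uv);v=v[0]/np.linalg.norm(v[0]);P=np.eye(3)-np.outer(v,v);A+=P;b+=P@o
    return np.linalg.solve(A,b)
def proj(c,X):
    q=np.atleast_2d(X)@c["R"].T+c["t"];return np.c_[q[:,0]/q[:,2]*c["fx"]+c["cx"],q[:,1]/q[:,2]*c["fy"]+c["cy"]]
def mask(c,lo,hi):
    h=cv2.cvtColor(c["p"],cv2.COLOR_RGB2HSV);m=cv2.inRange(h,np.array(lo),np.array(hi))
    return cv2.morphologyEx(m,cv2.MORPH_OPEN,np.ones((3,3)))
def blobs(m,amin=40):
    cs,_=cv2.findContours(m,cv2.RETR_EXTERNAL,cv2.CHAIN_APPROX_NONE)
    return sorted([k[:,0] for k in cs if cv2.contourArea(k)>amin],key=lambda k:-cv2.contourArea(k))
E
python3 - <<'E'
from h import *
np.set_printoptions(precision=4,suppress=True)
for n,rng in(("scene0",{"blue":((105,100,40),(125,255,255)),"red":((0,170,90),(6,255,255)),"green":((55,90,30),(85,255,255)),"yellow":((22,150,100),(32,255,255)),"black":((0,0,0),(180,255,32))}),):
  for n in("scene0","side0","wrist0"):
    c=load(n)
    for k,(lo,hi) in rng.items():
        for b in blobs(mask(c,lo,hi),60)[:5]:
            print(n,k,"area",cv2.contourArea(b),"bbox",cv2.boundingRect(b),"w@0",np.round(plane(c,b.mean(0),0.004)[0],3))
E
```

```text
scene0 blue area 11309.0 bbox (100, 237, 142, 156) w@0 [ 0.514 -0.347  0.004]
scene0 blue area 1367.5 bbox (489, 317, 70, 61) w@0 [1.044 0.109 0.004]
scene0 blue area 255.0 bbox (265, 188, 17, 20) w@0 [ 0.434 -0.009  0.004]
scene0 red area 455.5 bbox (351, 288, 38, 35) w@0 [ 0.776 -0.044  0.004]
scene0 green area 12306.0 bbox (477, 258, 163, 170) w@0 [1.099 0.18  0.004]
scene0 green area 185.5 bbox (265, 230, 20, 15) w@0 [ 0.519 -0.077  0.004]
scene0 yellow area 294.0 bbox (339, 156, 19, 29) w@0 [0.5   0.174 0.004]
scene0 black area 6637.0 bbox (411, 350, 162, 130) w@0 [ 1.083 -0.057  0.004]
scene0 black area 1679.0 bbox (440, 208, 132, 142) w@0 [0.933 0.206 0.004]
scene0 black area 1502.0 bbox (590, 353, 50, 84) w@0 [1.224 0.153 0.004]
scene0 black area 1137.0 bbox (368, 98, 67, 69) w@0 [0.501 0.35  0.004]
scene0 black area 824.5 bbox (454, 0, 82, 25) w@0 [0.353 0.954 0.004]
side0 blue area 3705.0 bbox (224, 134, 100, 71) w@0 [ 0.519 -0.347  0.004]
side0 blue area 569.5 bbox (145, 351, 60, 39) w@0 [1.039 0.054 0.004]
side0 blue area 198.0 bbox (76, 328, 20, 15) w@0 [ 1.167 -0.136  0
[... 840 characters left out ...]
, 28, 29) w@0 [ 1.095 -0.121  0.004]
side0 black area 219.0 bbox (131, 66, 51, 20) w@0 [ 0.621 -0.936  0.004]
wrist0 blue area 7542.0 bbox (201, 338, 186, 107) w@0 [ 0.533 -0.264  0.004]
wrist0 red area 4045.5 bbox (239, 56, 75, 73) w@0 [0.531 0.114 0.004]
wrist0 red area 1846.5 bbox (487, 209, 37, 86) w@0 [ 0.784 -0.05   0.004]
wrist0 black area 43580.5 bbox (0, 312, 640, 168) w@0 [ 0.582 -0.297  0.004]
wrist0 black area 689.5 bbox (241, 154, 42, 34) w@0 [0.512 0.041 0.004]
wrist0 black area 135.0 bbox (397, 126, 15, 14) w@0 [0.66  0.077 0.004]
wrist0 black area 121.5 bbox (143, 447, 13, 29) w@0 [ 0.332 -0.37   0.004]
wrist0 black area 107.0 bbox (632, 280, 8, 26) w@0 [ 0.949 -0.103  0.004]
```

Emit:
drive_tool(rows=[[0.5,0,-1.5,0],[1,0,-3,0],[2,0,-4.5,0],[3,0,-6,0],[3,0,-6,0],[3,0,-6,0],[3,0,-6,0],[3,0,-6,0]])

```text
clock: 0.82
position: [0.5744, 0.0744, 0.4012]
ee_rot: [-0.001, 0.707, 0.707, -0.002]
contact_force: [-0.2, 0.0, 0.3]
width: 0.0854
gripper_force: 0.0
```

Run:
```python
from h import *
c=snap("wrist","1",True);snap("scene","1");snap("side","1",True)
s=get_state();print(s["clock"],s["position"],s["ee_rot"],s["qd"])
```

```text
0.9667 [0.57457604 0.07416784 0.40143955] [-0.00112612  0.70752381  0.7066873  -0.00136012] [-0.00033419 -0.00090805 -0.01158092  0.00348658  0.00304733  0.00031443]
```

View pics/wrist1.png

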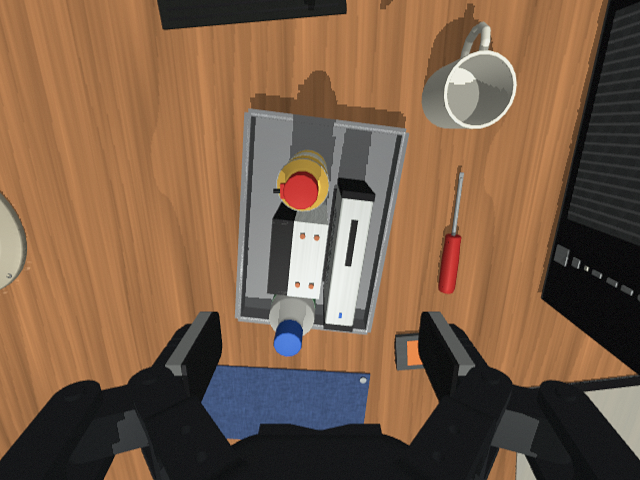

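Run:
```python
from h import *
np.set_printoptions(precision=4,suppress=True)
S={n:load(n) for n in("scene1","side1","wrist0","wrist1")}
RED=((0,170,60),(6,255,255));BLU=((105,140,60),(118,255,255))
def near(n,rng,X,r=45):
    c=S[n];q=proj(c,X)[0]
    for b in blobs(mask(c,*rng),30):
        m=cv2.moments(b);g=np.array([m['m10'],m['m01']])/m['m00']
        if np.linalg.norm(g-q)<r: return g,cv2.contourArea(b)
    return None
for k,rng,X in(("duster",RED,(.53,.10,.178)),("bottle",BLU,(.51,-.09,.168))):
    g={n:near(n,rng,X) for n in S};print(k,g)
    ns=[n for n in S if g[n]]
    for i in range(len(ns)):
        for j in range(i): print(ns[i],ns[j],tri(S[ns[i]],g[ns[i]][0],S[ns[j]],g[ns[j]][0]))
for n in("wrist0","wrist1"):
    c=S[n]
    for b in blobs(mask(c,(0,0,200),(180,40,255)),1500):
        g=b.mean(0)
        if not(220<g[0]<420 and 100<g[1]<400):continue
        r=cv2.approxPolyDP(b[:,None],6,True)[:,0]
        print(n,"white",cv2.contourArea(b),r.tolist()); 
        for z in(.122,.152):
            w=plane(c,b,z)[:,:2];R=cv2.minAreaRect((w*1000).astype(np.float32));print("  z",z,R)
for n,z in(("scene1",.003),("side1",.003)):
    b=blobs(mask(S[n],(105,100,40),(125,255,255)),1000)[0];print("mat",n,cv2.minAreaRect((plane(S[n],b,z)[:,:2]*1000).astype(np.float32)))
    for b in blobs(mask(S[n],(0,0,0),(180,255,40)),500):
        R=cv2.minAreaRect((plane(S[n],b,.005)[:,:2]*1000).astype(np.float32))
        if 200<R[0][1]<500 and R[0][0]<700: print("pad",n,R)
```

```text
duster {'scene1': (array([345.3253, 150.5932]), 227.0), 'side1': (array([369.7671, 236.722 ]), 229.0), 'wrist0': (array([277.5236,  92.7292]), 4092.5), 'wrist1': (array([299.4114, 190.3936]), 976.0)}
side1 scene1 [0.5555 0.0985 0.1799]
wrist0 scene1 [0.5531 0.0995 0.1773]
wrist0 side1 [0.5534 0.0981 0.1781]
wrist1 scene1 [0.5546 0.0973 0.1807]
wrist1 side1 [0.553  0.0957 0.1753]
wrist1 wrist0 [0.5538 0.0979 0.1889]
bottle {'scene1': (array([273.0172, 197.2868]), 233.0), 'side1': (array([329.4437, 187.5166]), 151.0), 'wrist0': (array([265.1826, 370.2662]), 2456.5), 'wrist1': (array([288.1131, 337.888 ]), 773.5)}
side1 scene1 [ 0.5375 -0.0785  0.1701]
wrist0 scene1 [ 0.5374 -0.0794  0.1717]
wrist0 side1 [ 0.536  -0.0809  0.1691]
wrist1 scene1 [ 0.5373 -0.0792  0.171 ]
wrist1 side1 [ 0.5361 -0.0808  0.1685]
wrist1 wrist0 [ 0.5371 -0.0764  0.1763]
wrist0 white 9024.0 [[358, 135], [328, 340], [367, 344], [402, 157], [395, 156], [396, 140]]
  z 0.122 ((608.0462036132812, -8.183876037597656), (167.61703491210938, 35.244693756103516), 83.51427459716797)
  z 0.152 ((604.0601806640625, 2.56506
[... 682 characters left out ...]
287, 295], [318, 298], [327, 225]]
  z 0.122 ((557.0609741210938, -2.0770339965820312), (99.7422103881836, 41.12638473510742), 83.40603637695312)
  z 0.152 ((558.378662109375, 9.803298950195312), (92.26863861083984, 38.04481506347656), 83.40609741210938)
mat scene1 ((501.25396728515625, -341.2926940917969), (164.54913330078125, 313.4017639160156), 86.33875274658203)
pad scene1 ((486.3731384277344, 349.76739501953125), (231.27772521972656, 121.04867553710938), 4.775156497955322)
mat side1 ((500.4527893066406, -339.7568359375), (165.6971435546875, 314.5202941894531), 86.24298095703125)
pad side1 ((484.524658203125, 359.01190185546875), (237.0789031982422, 114.4605484008789), 4.276047706604004)
```

Run:
```python
import cv2
a=cv2.imread("pics/wrist1.png")[100:345,225:415];cv2.imwrite("pics/crop1.png",cv2.resize(a,None,fx=2.4,fy=2.4,interpolation=cv2.INTER_CUBIC))
b=cv2.imread("pics/side1.png");cv2.imwrite("pics/crop2.png",cv2.resize(b[130:410,220:540],None,fx=2,fy=2))
```

```text
(no output)
```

View pics/crop2.png

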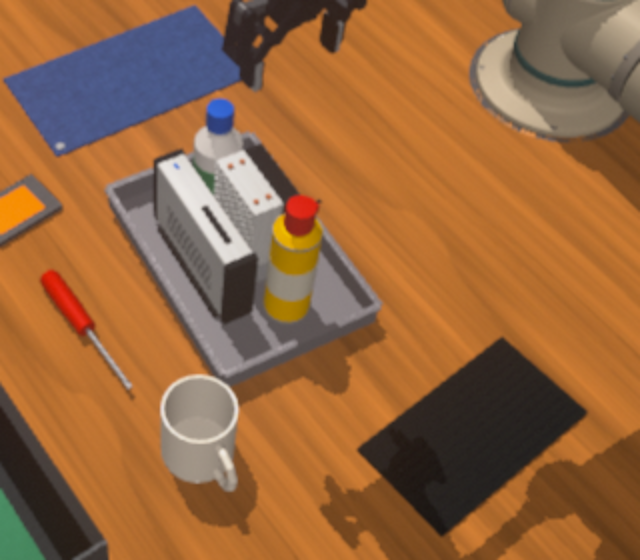

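Emit:
drive_tool(rows=[[-0.5,-0.1,0.3,0.1],[-1.6,-0.4,1.0,0.3],[-2.9,-0.7,1.9,0.5],[-4.2,-1.0,2.7,0.8],[-5.3,-1.3,3.4,1.0],[-6,-1.5,3.9,1.1],[-6.16,-1.52,4.1,1.1],[-6.16,-1.52,4.1,1.1]])

```text
clock: 1.63
position: [0.5358, -0.0802, 0.2987]
ee_rot: [-0.002, 0.748, 0.664, -0.001]
contact_force: [-0.2, 0.5, 0.4]
width: 0.0857
gripper_force: 0.0
```

```bash
cat >> h.py <<'E'
def uv(p): # mm, tray-aligned axes = tool x, tool y at yaw -6.6 deg
    c,s=np.cos(np.radians(6.6)),np.sin(np.radians(6.6));return s*p[0]+c*p[1],c*p[0]-s*p[1]
E
python3 - <<'E'
from h import *
from scipy.spatial.transform import Rotation as Ro
s=get_state();q=s["ee_rot"];R=Ro.from_quat(np.r_[q[1:],q[0]]).as_matrix()
print(s["position"],np.round(R,4).tolist(),"uv",uv(s["position"]*1000))
np.set_printoptions(precision=4,suppress=True)
for n in("scene1","side1"):
    c=load(n);h=cv2.cvtColor(c["p"],cv2.COLOR_RGB2HSV)
    q=proj(c,(.485,.355,.005))[0].astype(int);print(n,"hsv",h[q[1],q[0]])
    for vm in(45,55,65):
        m=((h[...,2]<vm)).astype(np.uint8)*255
        for b in blobs(m,500):
            Rr=cv2.minAreaRect((plane(c,b,.005)[:,:2]*1000).astype(np.float32))
            if 250<Rr[0][1]<450 and Rr[0][0]<650: print(vm,n,Rr,cv2.contourArea(b))
E
```

```text
[ 0.53578443 -0.08024655  0.29873578] [[0.1179, 0.993, -0.004], [0.993, -0.1179, 0.0012], [0.0008, -0.0041, -1.0]] uv (np.float64(-18.1332045390579), np.float64(541.456973742282))
scene1 hsv [30  8 34]
45 scene1 ((485.978271484375, 350.25738525390625), (231.77171325683594, 122.1403579711914), 4.226995944976807) 3080.0
55 scene1 ((485.913330078125, 350.23138427734375), (235.1248779296875, 124.52616119384766), 4.487218856811523) 3177.0
65 scene1 ((485.71673583984375, 350.14892578125), (235.5634002685547, 125.4457778930664), 4.2888994216918945) 3242.0
side1 hsv [ 8 51 40]
45 side1 ((484.7276611328125, 355.446044921875), (237.38771057128906, 123.32160949707031), 4.153250694274902) 4150.5
55 side1 ((485.03106689453125, 353.5279541015625), (238.79014587402344, 127.72537994384766), 4.255983352661133) 5234.0
65 side1 ((484.8466796875, 353.4963684082031), (240.0174102783203, 128.18161010742188), 4.281846523284912) 5280.0
```

Emit:
drive_tool(rows=[[0,0,0.4,0],[0,0,1.3,0],[0,0,2.4,0],[0,0,3.4,0],[0,0,4.2,0],[0,0,4.8,0],[0,0,5.0,0],[0,0,5.0,0]], grip=85)

```text
clock: 2.3
position: [0.5368, -0.0777, 0.1747]
ee_rot: [-0.001, 0.746, 0.666, -0.0]
contact_force: [-0.0, 0.2, -0.1]
width: 0.085
gripper_force: 0.0
```

Emit:
drive_tool(rows=[[0,0,0,0],[0,0,0,0],[0,0,0,0],[0,0,0,0],[0,0,0,0],[0,0,0,0],[0,0,0,0],[0,0,0,0]], grip=20, newtons=40)

```text
clock: 2.97
position: [0.5373, -0.0792, 0.1769]
ee_rot: [0.001, 0.747, 0.665, 0.0]
contact_force: [-1.1, 0.9, 4.9]
width: 0.0321
gripper_force: 39.7
```

Emit:
drive_tool(rows=[[0,0,-0.4,0],[0,0,-1.4,0],[0,0,-2.8,0],[-0.1,-0.04,-4.3,0],[-0.43,-0.18,-5.8,0],[-1.1,-0.44,-7.1,0],[-1.95,-0.8,-7.8,0],[-3.0,-1.24,-8,0]])

```text
clock: 3.63
position: [0.4988, -0.1503, 0.3802]
ee_rot: [0.003, 0.746, 0.666, 0.002]
contact_force: [0.7, -0.8, -1.9]
width: 0.0321
gripper_force: 40.4
```

Emit:
drive_tool(rows=[[-1.3,-0.53,0,0],[-2.7,-1.1,0,0],[-4.1,-1.68,0,0],[-5.4,-2.2,0,0],[-6.5,-2.65,0,0],[-7.25,-2.96,0,0],[-7.7,-3.14,0,0],[-7.8,-3.19,0,0]])

```text
clock: 4.3
position: [0.395, -0.3361, 0.3755]
ee_rot: [-0.0, 0.748, 0.664, -0.0]
contact_force: [-0.6, 0.7, -2.5]
width: 0.0318
gripper_force: 40.4
```

Emit:
drive_tool(rows=[[0,0,0.5,0],[0,0,1.6,0],[0,0,3.0,0],[0,0,4.5,0],[0,0,6.0,0],[0,0,7.2,0],[0,0,7.8,0],[0,0,7.9,0]])

```text
clock: 4.97
position: [0.3957, -0.3317, 0.1757]
ee_rot: [-0.003, 0.746, 0.666, 0.001]
contact_force: [-0.9, -0.5, -1.7]
width: 0.032
gripper_force: 41.4
```

Emit:
drive_tool(rows=[[0,0,0.1,0],[0,0,0.1,0],[0,0,0.1,0],[0,0,0.1,0],[0,0,0.1,0],[0,0,0.1,0],[0,0,0.1,0],[0,0,0.1,0]])

```text
clock: 5.63
position: [0.396, -0.3346, 0.176]
ee_rot: [0.0, 0.747, 0.665, 0.0]
contact_force: [0.2, 0.6, -1.3]
width: 0.0317
gripper_force: 41.4
```

Emit:
drive_tool(rows=[[0,0,0,0],[0,0,0,0],[0,0,0,0],[0,0,0,0],[0,0,0,0],[0,0,0,0],[0,0,-0.3,0],[0,0,-1.0,0]], grip=85)

```text
clock: 6.3
position: [0.3949, -0.3333, 0.1994]
ee_rot: [-0.003, 0.747, 0.665, 0.0]
contact_force: [0.3, 0.6, -0.5]
width: 0.085
gripper_force: 0.0
```

Emit:
drive_tool(rows=[[0,0,-1.0,0],[0,0,-2.2,0],[0.3,0.1,-3.4,0],[1.0,0.3,-4.4,0],[2.1,0.64,-5.0,0],[3.4,1.03,-5.0,0],[4.9,1.49,-5.0,0],[6.4,1.95,-5.0,0]])

```text
clock: 6.97
position: [0.4632, -0.18, 0.3271]
ee_rot: [0.001, 0.747, 0.665, 0.0]
contact_force: [1.3, 1.2, -0.9]
width: 0.0848
gripper_force: 0.0
```

Emit:
drive_tool(rows=[[1.5,0.46,0,0],[3.0,0.91,0,0],[4.5,1.37,0,0],[5.8,1.77,0,0],[6.9,2.1,0,0],[7.6,2.31,0,0],[8.0,2.43,0,0],[8.02,2.44,0,0]])

```text
clock: 7.63
position: [0.547, 0.0127, 0.3261]
ee_rot: [-0.0, 0.746, 0.666, 0.0]
contact_force: [0.1, -0.8, -0.3]
width: 0.0852
gripper_force: 0.0
```

Run:
```python
from h import *
s=get_state();print(s["clock"],s["position"]*1000,uv(s["position"]*1000))
np.set_printoptions(precision=4,suppress=True)
c=snap("wrist","2",True)
for z,rng in((.152,((0,0,200),(180,40,255))),):
    for b in blobs(mask(c,*rng),1500):
        print(b.mean(0),cv2.minAreaRect((plane(c,b,z)[:,:2]*1000).astype(np.float32)))
a=snap("scene","2");d=snap("side","2")
BLU=((105,140,60),(118,255,255))
g=[]
for k in(a,d):
    q=proj(k,(.396,-.334,.168))[0]
    bb=min(blobs(mask(k,(105,140,60),(118,255,255)),30),key=lambda b:np.linalg.norm(b.mean(0)-q));g.append(bb.mean(0));print(q,bb.mean(0),cv2.contourArea(bb))
print(tri(a,g[0],d,g[1]))
```

```text
7.6333 [546.97332436  12.66138621 326.05417914] (np.float64(75.44503153480008), np.float64(541.893140276966))
[384.2506 222.962 ] ((603.1047973632812, 1.21868896484375), (150.95823669433594, 31.949766159057617), 83.41544342041016)
[332.6121 223.516 ] ((558.6215209960938, 9.913455963134766), (91.85071563720703, 37.190696716308594), 83.24413299560547)
[117.3611 230.145 ] [117.2075 229.7358] 269.5
[317.007  109.5256] [317.3333 109.2308] 113.5
[ 0.3953 -0.3338  0.1686]
```

Emit:
drive_tool(rows=[[0,0,0.6,0],[0,0,1.8,0],[0,0,3.2,0],[0,0,4.6,0],[0,0,5.8,0],[0,0,6.7,0],[0,0,7.0,0],[0,0,7.06,0]])

```text
clock: 8.45
position: [0.545, 0.0098, 0.1478]
ee_rot: [-0.001, 0.747, 0.665, -0.001]
contact_force: [0.4, -0.0, -0.6]
width: 0.0849
gripper_force: 0.0
```

Emit:
drive_tool(rows=[[0,0,0,0],[0,0,0,0],[0,0,0,0],[0,0,0,0],[0,0,0,0],[0,0,0,0],[0,0,0,0],[0,0,0,0]], grip=45, newtons=70)

```text
clock: 9.12
position: [0.5477, 0.0106, 0.1516]
ee_rot: [0.002, 0.747, 0.665, 0.001]
contact_force: [-1.3, -0.6, 6.6]
width: 0.0604
gripper_force: 78.2
```

Emit:
drive_tool(rows=[[0,0,-0.1,0],[0,0,-0.5,0],[0,0,-1.0,0],[0,0,-1.5,0],[0,0,-1.9,0],[0,0,-2.0,0],[0,0,-2.0,0],[0,0,-2.0,0]])

```text
clock: 9.78
position: [0.546, 0.0111, 0.199]
ee_rot: [-0.0, 0.747, 0.665, -0.0]
contact_force: [-0.3, -0.6, -4.6]
width: 0.0603
gripper_force: 77.2
```

Emit:
drive_tool(rows=[[0,0,-0.4,0],[0,0,-1.3,0],[-0.2,0,-2.4,0],[-0.8,0,-3.3,0],[-1.7,0,-3.9,0],[-2.9,0,-4.0,0],[-4.3,0,-4.0,0],[-5.8,-0.1,-4.0,0]])

```text
clock: 10.45
position: [0.5274, -0.1334, 0.3]
ee_rot: [0.0, 0.746, 0.666, 0.0]
contact_force: [0.7, -0.2, -5.3]
width: 0.0605
gripper_force: 77.6
```

Emit:
drive_tool(rows=[[-1.5,0,0,0],[-3.0,0,0,0],[-4.4,0,0,0],[-5.7,0,0,0],[-6.9,0,0,0],[-7.8,-0.1,0,0],[-8.3,-0.1,0,0],[-8.36,-0.1,0,0]])

```text
clock: 11.12
position: [0.5002, -0.3425, 0.2987]
ee_rot: [-0.0, 0.748, 0.664, -0.0]
contact_force: [1.0, -0.1, -3.8]
width: 0.0609
gripper_force: 77.5
```

Emit:
drive_tool(rows=[[0,0,0.3,0],[0,0,1.2,0],[0,0,2.4,0],[0,0,3.6,0],[0,0,4.7,0],[0,0,5.5,0],[0,0,5.9,0],[0,0,6.0,0]])

```text
clock: 11.78
position: [0.4994, -0.3362, 0.151]
ee_rot: [-0.003, 0.746, 0.666, 0.0]
contact_force: [-6.6, 7.5, 21.2]
width: 0.0608
gripper_force: 80.5
```

Emit:
drive_tool(rows=[[0,0,0,0],[0,0,0,0],[0,0,0,0],[0,0,0,0],[0,0,0,0],[0,0,0,0],[0,0,0,0],[0,0,0,0]])

```text
clock: 12.45
position: [0.4993, -0.3363, 0.1512]
ee_rot: [-0.003, 0.746, 0.666, 0.0]
contact_force: [-4.9, 4.4, 6.7]
width: 0.0602
gripper_force: 78.7
```

Emit:
drive_tool(rows=[[0,0,0,0],[0,0,0,0],[0,0,0,0],[0,0,0,0],[0,0,0,0],[0,0,0,0],[0,0,-0.3,0],[0,0,-1.0,0]], grip=85)

```text
clock: 13.12
position: [0.4996, -0.3391, 0.1725]
ee_rot: [-0.003, 0.747, 0.665, -0.0]
contact_force: [-0.9, -1.4, 0.8]
width: 0.0846
gripper_force: 0.0
```

Emit:
drive_tool(rows=[[0,0,-1.2,0],[0,0,-2.6,0],[0.3,0,-4.0,0],[1.0,0,-5.2,0],[2.1,0,-6.2,0],[3.5,0,-6.64,0],[5.0,0,-6.64,0],[6.6,0,-6.64,0]])

```text
clock: 13.78
position: [0.5201, -0.1756, 0.3423]
ee_rot: [0.002, 0.747, 0.665, 0.001]
contact_force: [0.6, 0.2, -0.9]
width: 0.0851
gripper_force: 0.0
```

Emit:
drive_tool(rows=[[1.6,0,0,0],[3.2,0,0,0],[4.8,0,0,0],[6.4,0,0,0],[7.9,0.1,0,0],[9.3,0.1,0,0],[10.4,0.1,0,0],[11.05,0.1,0,0]])

```text
clock: 14.45
position: [0.5539, 0.1012, 0.3409]
ee_rot: [-0.0, 0.746, 0.666, 0.001]
contact_force: [0.2, -0.7, -0.4]
width: 0.0849
gripper_force: 0.0
```

Emit:
drive_tool(rows=[[0,0,0.2,0],[0,0,0.9,0],[0,0,2.0,0],[0,0,3.3,0],[0,0,4.6,0],[0,0,5.6,0],[0,0,6.1,0],[0,0,6.16,0]])

```text
clock: 15.12
position: [0.5518, 0.0966, 0.1831]
ee_rot: [-0.002, 0.747, 0.665, -0.003]
contact_force: [0.4, -1.1, -0.3]
width: 0.0852
gripper_force: 0.0
```

Run:
```python
from h import *
np.set_printoptions(precision=4,suppress=True)
s=get_state();print(s["clock"],s["position"]*1000,uv(s["position"]*1000))
c=snap("wrist","3",True);snap("scene","3");snap("side","3")
b=max(blobs(mask(c,(0,170,60),(6,255,255)),300),key=len);print(b.mean(0),plane(c,b.mean(0),.185))
```

```text
15.1167 [551.775   96.6355 183.1385] (np.float64(159.41455243958342), np.float64(537.0112909265961))
[319.3086 337.2286] [[0.5519 0.0988 0.185 ]]
```

View pics/wrist3.png

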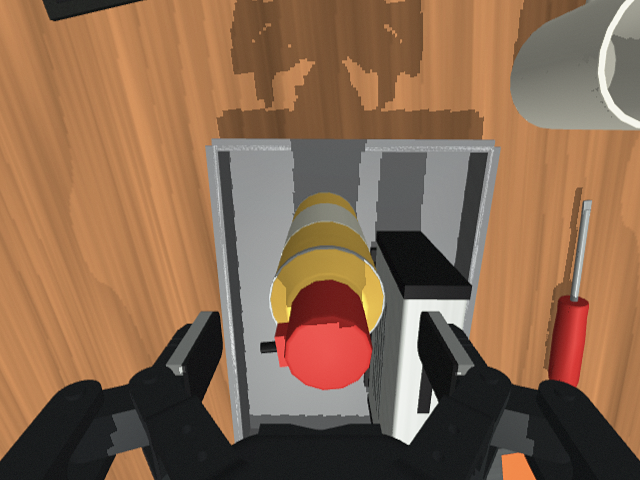

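Emit:
drive_tool(rows=[[0,0,0,0],[0,0,0,0],[0,0,0,0],[0,0,0,0],[0,0,0,0],[0,0,0,0],[0,0,0,0],[0,0,0,0]], grip=20, newtons=45)

```text
clock: 15.93
position: [0.5546, 0.098, 0.1872]
ee_rot: [0.001, 0.747, 0.665, 0.001]
contact_force: [0.5, 0.9, 5.6]
width: 0.0331
gripper_force: 45.1
```

Emit:
drive_tool(rows=[[0,0,-0.2,0],[0,0,-0.8,0],[0,0,-1.7,0],[0,0,-2.9,0],[0,0,-4.2,0],[0,0,-5.3,0],[0,0,-6.0,0],[-0.1,0,-6.4,0]])

```text
clock: 16.6
position: [0.5541, 0.0958, 0.3485]
ee_rot: [0.001, 0.746, 0.665, 0.001]
contact_force: [0.2, -1.0, -2.8]
width: 0.0326
gripper_force: 45.3
```

Emit:
drive_tool(rows=[[-0.5,0.12,0,0],[-1.4,0.33,0,0],[-2.6,0.61,0,0],[-4.0,0.94,0,0],[-5.5,1.29,0,0],[-7.0,1.65,0,0],[-8.5,2.0,0,0],[-10.0,2.35,0,0]])

```text
clock: 17.27
position: [0.582, -0.1623, 0.3437]
ee_rot: [-0.002, 0.747, 0.665, -0.001]
contact_force: [1.2, 0.5, -3.1]
width: 0.033
gripper_force: 45.3
```

Emit:
drive_tool(rows=[[-1.5,0.35,0,0],[-3.0,0.71,0,0],[-4.3,1.0,0,0],[-5.5,1.3,0,0],[-6.5,1.53,0,0],[-7.1,1.68,0,0],[-7.34,1.75,0,0],[-7.34,1.75,0,0]])

```text
clock: 17.93
position: [0.6046, -0.349, 0.3432]
ee_rot: [-0.002, 0.748, 0.664, -0.001]
contact_force: [-0.1, 0.3, -2.6]
width: 0.0326
gripper_force: 45.3
```

Emit:
drive_tool(rows=[[0,0,0.3,0],[0,0,1.2,0],[0,0,2.5,0],[0,0,3.8,0],[0,0,5.0,0],[0,0,5.8,0],[0,0,6.2,0],[0,0,6.32,0]])

```text
clock: 18.6
position: [0.6049, -0.3448, 0.1869]
ee_rot: [-0.002, 0.746, 0.666, -0.0]
contact_force: [0.3, -0.4, -2.1]
width: 0.0326
gripper_force: 45.4
```

Emit:
drive_tool(rows=[[0,0,0,0],[0,0,0,0],[0,0,0,0],[0,0,0,0],[0,0,0,0],[0,0,0,0],[0,0,0,0],[0,0,0,0]])

```text
clock: 19.27
position: [0.6057, -0.347, 0.1884]
ee_rot: [0.0, 0.747, 0.665, 0.0]
contact_force: [-0.1, 0.2, -2.6]
width: 0.0326
gripper_force: 45.4
```

Emit:
drive_tool(rows=[[0,0,0.04,0],[0,0,0.08,0],[0,0,0.08,0],[0,0,0.08,0],[0,0,0.08,0],[0,0,0.08,0],[0,0,0.08,0],[0,0,0.08,0]])

```text
clock: 19.93
position: [0.6057, -0.3469, 0.1863]
ee_rot: [0.0, 0.747, 0.665, 0.0]
contact_force: [1.0, -0.2, -2.3]
width: 0.0325
gripper_force: 45.4
```

Emit:
drive_tool(rows=[[0,0,0,0],[0,0,0,0],[0,0,0,0],[0,0,0,0],[0,0,0,0],[0,0,0,0],[0,0,-0.3,0],[0,0,-1.0,0]], grip=85)

```text
clock: 20.6
position: [0.6045, -0.3461, 0.2092]
ee_rot: [-0.003, 0.747, 0.665, -0.001]
contact_force: [-0.5, -0.3, 0.1]
width: 0.0848
gripper_force: 0.0
```

Emit:
drive_tool(rows=[[0,0,-1.2,0],[0,0,-2.6,0],[0.3,0,-4.0,0],[1.0,0,-5.2,0],[2.1,0,-5.9,0],[3.5,0,-6.0,0],[5.0,0,-6.0,0],[6.6,-0.4,-6.0,0]])

```text
clock: 21.27
position: [0.616, -0.1813, 0.3621]
ee_rot: [0.001, 0.747, 0.665, 0.001]
contact_force: [0.3, -0.2, -0.1]
width: 0.0849
gripper_force: 0.0
```

Emit:
drive_tool(rows=[[1.5,-0.2,0,0],[2.8,-0.4,0,0],[3.8,-0.6,0,0],[4.4,-0.8,0,0],[4.4,-0.8,0,0],[4.4,-0.8,0,0],[4.4,-0.8,0,0],[4.4,-0.8,0,0]])

```text
clock: 21.93
position: [0.6077, -0.0719, 0.3612]
ee_rot: [0.0, 0.747, 0.665, -0.0]
contact_force: [0.7, 0.2, -0.1]
width: 0.0849
gripper_force: 0.0
```

Run:
```python
from h import *
np.set_printoptions(precision=4,suppress=True)
s=get_state();print(s["clock"],s["position"]*1000,uv(s["position"]*1000))
c=snap("wrist","4",True);a=snap("scene","4",True);d=snap("side","4",True)
for n,k in(("wrist",c),("wrist1",load("wrist1"))):
    for z,t in((.122,1500),):
        for b in blobs(mask(k,(0,0,200),(180,40,255)),t): print(n,b.mean(0),cv2.minAreaRect((plane(k,b,z)[:,:2]*1000).astype(np.float32)))
for nm,rng,X in(("duster",((0,170,60),(6,255,255)),(.606,-.347,.177)),("bottle",((105,140,60),(118,255,255)),(.396,-.334,.168))):
    g=[]
    for k in(a,d):
        q=proj(k,X)[0];bb=min(blobs(mask(k,*rng),30),key=lambda b:np.linalg.norm(b.mean(0)-q));g.append(bb.mean(0))
    print(nm,tri(a,g[0],d,g[1]))
w=c["p"][:,:,::-1][:400];sc=a["p"][:,:,::-1]
cv2.imwrite("pics/combo4.png",np.hstack([cv2.resize(c["p"][:,:,::-1],(400,300)),cv2.resize(sc[120:420,80:480],(400,300))]))
```

```text
21.9333 [607.7098 -71.906  361.178 ] (np.float64(-1.5810230111889183), np.float64(611.9470399827544))
wrist [312.5194 138.2403] ((607.8970947265625, -8.16558837890625), (166.20376586914062, 35.23048782348633), 83.4649658203125)
wrist1 [348.0503 261.1711] ((607.8860473632812, -8.1060791015625), (166.91278076171875, 35.06424331665039), 83.47630310058594)
wrist1 [306.6114 259.436 ] ((557.0609741210938, -2.0770339965820312), (99.7422103881836, 41.12638473510742), 83.40603637695312)
duster [ 0.6063 -0.3459  0.1784]
bottle [ 0.2683 -0.2801  0.2897]
```

View pics/combo4.png

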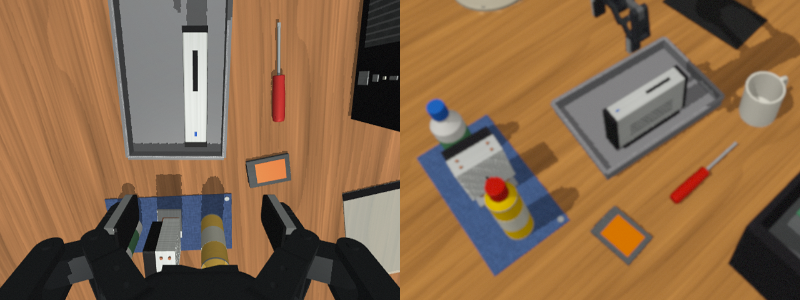

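Emit:
drive_tool(rows=[[0.5,-0.1,0,0],[1.3,-0.2,0,0],[2.0,-0.28,0.3,0],[2.4,-0.28,1.2,0],[2.5,-0.28,2.4,0],[2.5,-0.28,3.7,0],[2.5,-0.28,5.0,0],[2.5,-0.28,6.0,0]])

```text
clock: 22.75
position: [0.6065, -0.0064, 0.2088]
ee_rot: [-0.001, 0.747, 0.665, -0.001]
contact_force: [0.9, 0.6, -1.3]
width: 0.0851
gripper_force: 0.0
```

Emit:
drive_tool(rows=[[0,0,0.8,0],[0,0,1.6,0],[0,0,2.4,0],[0,0,3.1,0],[0,0,3.7,0],[0,0,4.1,0],[0,0,4.24,0],[0,0,4.24,0]])

```text
clock: 23.42
position: [0.6073, -0.0071, 0.1046]
ee_rot: [-0.001, 0.747, 0.665, -0.0]
contact_force: [-0.8, -1.3, -0.2]
width: 0.0852
gripper_force: 0.0
```

Emit:
drive_tool(rows=[[0,0,0,0],[0,0,0,0],[0,0,0,0],[0,0,0,0],[0,0,0,0],[0,0,0,0],[0,0,0,0],[0,0,0,0]], grip=20, newtons=90)

```text
clock: 24.08
position: [0.6081, -0.0074, 0.1064]
ee_rot: [0.001, 0.747, 0.665, 0.001]
contact_force: [-2.0, 0.9, 5.2]
width: 0.0371
gripper_force: 91.9
```

Emit:
drive_tool(rows=[[0,0,-0.1,0],[0,0,-0.5,0],[0,0,-1.1,0],[0,0,-1.8,0],[0,0,-2.5,0],[0,0,-3.1,0],[0,0,-3.4,0],[0,0,-3.5,0]])

```text
clock: 24.75
position: [0.6081, -0.0074, 0.1938]
ee_rot: [0.001, 0.747, 0.665, 0.0]
contact_force: [-0.1, 0.2, -7.1]
width: 0.0373
gripper_force: 91.5
```

Run:
```python
from h import *
np.set_printoptions(precision=4,suppress=True)
s=get_state();print(s["clock"],s["position"]*1000,uv(s["position"]*1000),s["qpos"])
c=snap("wrist","5",True)
for b in blobs(mask(c,(0,0,200),(180,40,255)),1500): print(b.mean(0),cv2.minAreaRect((plane(c,b,.122+s["position"][2]-.107)[:,:2]*1000).astype(np.float32)))
```

```text
24.75 [608.0642  -7.4486 193.837 ] (np.float64(62.489885572489), np.float64(604.890556740557)) [-0.1266  0.3615  1.5284 -0.      1.2502 -0.0115]
[320.0352 380.7111] ((607.2225952148438, -17.188648223876953), (41.71516799926758, 35.62760543823242), 83.48970794677734)
```

Emit:
drive_tool(rows=[[0.2,-0.1,-0.3,0],[0.8,-0.38,-0.8,0],[1.8,-0.85,-1.2,0],[3.0,-1.42,-1.5,0],[4.3,-2.04,-1.5,0],[5.6,-2.65,-1.5,0],[7.0,-3.32,-1.5,0],[8.4,-3.98,-1.5,0]])

```text
clock: 25.47
position: [0.5311, 0.2142, 0.2294]
ee_rot: [-0.001, 0.747, 0.665, -0.001]
contact_force: [0.7, 0.3, -6.6]
width: 0.0368
gripper_force: 91.4
```

Emit:
drive_tool(rows=[[1.3,-0.61,0,0],[2.5,-1.18,0,0],[3.5,-1.65,0,0],[4.3,-2.03,0,0],[4.9,-2.32,0,0],[5.2,-2.47,0,0],[5.3,-2.52,0,0],[5.3,-2.52,0,0]])

```text
clock: 26.13
position: [0.4851, 0.3514, 0.2296]
ee_rot: [0.0, 0.746, 0.666, -0.001]
contact_force: [0.6, -0.3, -7.0]
width: 0.0368
gripper_force: 91.3
```

Emit:
drive_tool(rows=[[0,0,0,0.2],[0,0,0,0.8],[0,0,0,1.6],[0,0,0,2.5],[0,0,0,3.4],[0,0,0,4.3],[0,0,0,5.3],[0,0,0,6.2]])

```text
clock: 26.8
position: [0.4863, 0.3498, 0.2303]
ee_rot: [0.0, 0.921, 0.389, -0.0]
contact_force: [-0.7, -0.1, -6.7]
width: 0.0371
gripper_force: 91.3
```

Emit:
drive_tool(rows=[[0,0,0,1.0],[0,0,0,2.0],[0,0,0,3.0],[0,0,0,4.0],[0,0,0,5.0],[0,0,0,5.9],[0,0,0,6.6],[0,0,0,6.98]])

```text
clock: 27.47
position: [0.4863, 0.3498, 0.2303]
ee_rot: [0.0, 0.999, 0.035, 0.0]
contact_force: [-0.5, -0.5, -6.7]
width: 0.0371
gripper_force: 91.3
```

Run:
```python
from h import *
from scipy.spatial.transform import Rotation as Ro
np.set_printoptions(precision=4,suppress=True)
s=get_state();q=s["ee_rot"];R=Ro.from_quat(np.r_[q[1:],q[0]]).as_matrix()
print(s["clock"],s["position"]*1000,R[:,0],np.degrees(np.arctan2(R[1,0],R[0,0])),s["qpos"])
c=snap("wrist","6",True);a=snap("scene","6",True);d=snap("side","6",True)
im=np.hstack([cv2.resize(c["p"],(400,300)),cv2.resize(d["p"][180:480,240:640],(400,300))]);cv2.imwrite("pics/combo6.png",im[:,:,::-1])
```

```text
27.4667 [486.315  349.8317 230.2864] [ 0.9976  0.0692 -0.    ] 3.967583058695883 [ 0.508   0.3254  1.4902 -0.0009  1.3264  2.0098]
```

View pics/combo6.png

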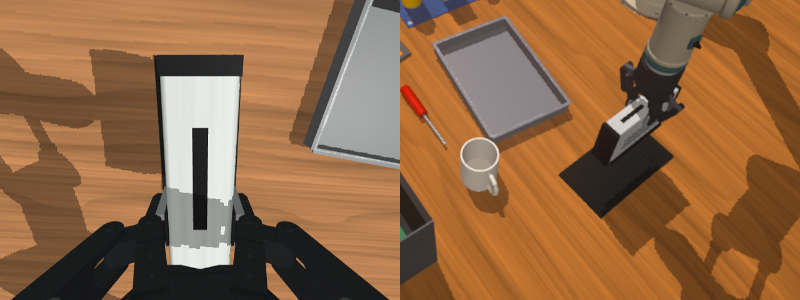

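Emit:
drive_tool(rows=[[0,0,0.2,0],[0,0,0.8,0],[0,0,1.7,0],[0,0,2.7,0],[0,0,3.6,0],[0,0,4.3,0],[0,0,4.7,0],[0,0,4.8,0]])

```text
clock: 28.28
position: [0.4845, 0.3505, 0.108]
ee_rot: [0.001, 0.999, 0.038, -0.002]
contact_force: [-0.9, -0.8, -8.3]
width: 0.037
gripper_force: 91.1
```

Emit:
drive_tool(rows=[[0,0,0.03,0],[0,0,0.06,0],[0,0,0.08,0],[0,0,0.08,0],[0,0,0.08,0],[0,0,0.08,0],[0,0,0.08,0],[0,0,0.08,0]])

```text
clock: 28.95
position: [0.4857, 0.3516, 0.1086]
ee_rot: [-0.0, 0.999, 0.038, 0.0]
contact_force: [0.1, -0.3, -7.3]
width: 0.037
gripper_force: 91.1
```

Emit:
drive_tool(rows=[[0,0,0.02,0],[0,0,0.05,0],[0,0,0.05,0],[0,0,0.05,0],[0,0,0.05,0],[0,0,0.05,0],[0,0,0.05,0],[0,0,0.05,0]])

```text
clock: 29.62
position: [0.4858, 0.3516, 0.1075]
ee_rot: [-0.0, 0.999, 0.038, 0.0]
contact_force: [-1.3, -0.3, 0.9]
width: 0.0367
gripper_force: 92.0
```

Emit:
drive_tool(rows=[[0,0,0,0],[0,0,0,0],[0,0,0,0],[0,0,0,0],[0,0,0,0],[0,0,0,0],[0,0,-0.2,0],[0,0,-0.6,0]], grip=85)

```text
clock: 30.28
position: [0.4849, 0.351, 0.1214]
ee_rot: [0.001, 0.999, 0.038, -0.001]
contact_force: [0.2, 0.2, 0.1]
width: 0.0848
gripper_force: 0.0
```

Emit:
drive_tool(rows=[[0,0,-0.8,0],[0,0,-1.8,0],[0,0,-3.0,0],[0,0,-4.4,0],[0,0,-5.8,0],[0,0,-7.2,0],[0,0,-8.2,0],[0,0,-8.6,0]])

```text
clock: 30.95
position: [0.4868, 0.3522, 0.343]
ee_rot: [-0.002, 0.999, 0.038, 0.004]
contact_force: [0.2, 0.8, 0.7]
width: 0.085
gripper_force: 0.0
```

Run:
```python
from h import *
from scipy.spatial.transform import Rotation as Ro
np.set_printoptions(precision=4,suppress=True)
s=get_state();q=s["ee_rot"];R=Ro.from_quat(np.r_[q[1:],q[0]]).as_matrix()
print(s["clock"],s["position"]*1000,np.degrees(np.arctan2(R[1,0],R[0,0])))
c=snap("wrist","7",True);a=snap("scene","7",True);d=snap("side","7",True)
for n,k in(("wrist",c),("scene",a),("side",d)):
    for b in blobs(mask(k,(0,0,190),(180,40,255)),150):
        R=cv2.minAreaRect((plane(k,b,.123)[:,:2]*1000).astype(np.float32))
        if abs(R[0][0]-485)<60 and abs(R[0][1]-352)<60: print(n,R)
im=np.hstack([cv2.resize(c["p"],(400,300)),cv2.resize(d["p"][180:480,240:640],(400,300))]);cv2.imwrite("pics/combo7.png",im[:,:,::-1])
```

```text
30.95 [486.7982 352.1767 343.0123] 4.322854654815418
wrist ((485.3575439453125, 350.85443115234375), (167.32095336914062, 35.78486633300781), 4.339712142944336)
side ((486.3319396972656, 353.1085510253906), (164.91368103027344, 34.25420379638672), 4.629316329956055)
```

View pics/combo7.png

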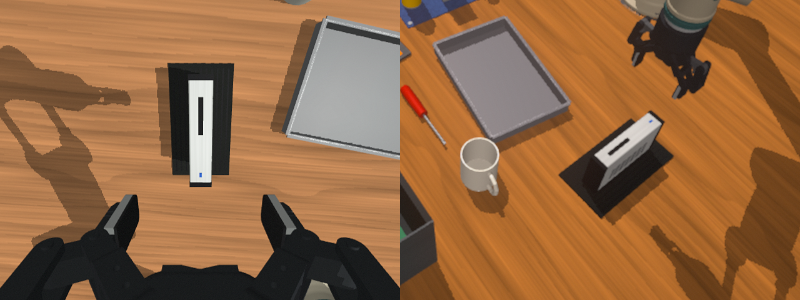

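Emit:
drive_tool(rows=[[0,0,0,-0.3],[0,0,0,-1.0],[0,0,0,-2.0],[0,0,0,-3.1],[0,0,0,-4.2],[0,0,0,-5.3],[0,0,0,-6.4],[0,0,0,-7.5]])

```text
clock: 31.77
position: [0.4847, 0.3509, 0.3338]
ee_rot: [0.0, 0.908, 0.42, -0.003]
contact_force: [-0.3, -0.2, 0.2]
width: 0.0849
gripper_force: 0.0
```

Emit:
drive_tool(rows=[[0,0,0,-1.1],[0,0,0,-2.2],[0,0,0,-3.3],[0,0,0,-4.3],[0,0,0,-5.1],[0,0,0,-5.68],[0,0,0,-5.68],[0,0,0,-5.68]])

```text
clock: 32.43
position: [0.485, 0.3511, 0.3347]
ee_rot: [-0.0, 0.747, 0.665, -0.002]
contact_force: [0.7, -0.1, -0.3]
width: 0.0851
gripper_force: 0.0
```

Emit:
drive_tool(rows=[[-0.3,0.09,0,0],[-1.0,0.29,0,0],[-2.1,0.62,0,0],[-3.5,1.03,0,0],[-5.0,1.47,0,0],[-6.5,1.91,0,0],[-8.0,2.35,0,0],[-9.5,2.79,0,0]])

```text
clock: 33.1
position: [0.5272, 0.1053, 0.3367]
ee_rot: [-0.0, 0.747, 0.665, -0.0]
contact_force: [1.1, 0.7, 1.0]
width: 0.0853
gripper_force: 0.0
```

Emit:
drive_tool(rows=[[-1.5,0.44,0,0],[-3.0,0.88,0,0],[-4.5,1.32,0,0],[-6.0,1.76,0,0],[-7.5,2.2,0,0],[-9.0,2.64,0,0],[-10.5,3.08,0,0],[-12.0,3.52,0,0]])

```text
clock: 33.77
position: [0.5799, -0.2029, 0.3366]
ee_rot: [-0.0, 0.747, 0.665, -0.0]
contact_force: [0.5, 0.5, -0.7]
width: 0.0846
gripper_force: 0.0
```

Emit:
drive_tool(rows=[[-1.5,0.44,0,0],[-2.8,0.82,0,0],[-3.9,1.14,0,0],[-4.8,1.41,0,0],[-5.4,1.58,0,0],[-5.7,1.67,0,0],[-5.7,1.67,0,0],[-5.7,1.67,0,0]])

```text
clock: 34.43
position: [0.6053, -0.3466, 0.3365]
ee_rot: [-0.001, 0.747, 0.665, 0.0]
contact_force: [1.3, 2.0, 0.1]
width: 0.0849
gripper_force: 0.0
```

Run:
```python
from h import *
from scipy.spatial.transform import Rotation as Ro
np.set_printoptions(precision=4,suppress=True)
s=get_state();q=s["ee_rot"];R=Ro.from_quat(np.r_[q[1:],q[0]]).as_matrix()
print(s["clock"],s["position"]*1000,uv(s["position"]*1000),np.degrees(np.arctan2(R[1,0],R[0,0])))
c=snap("wrist","8",True)
b=max(blobs(mask(c,(0,170,60),(6,255,255)),200),key=len);print("cap",b.mean(0),plane(c,b.mean(0),.18))
for b in blobs(mask(c,(0,0,190),(180,40,255)),800): print("white",cv2.minAreaRect((plane(c,b,.151)[:,:2]*1000).astype(np.float32)))
```

```text
34.4333 [ 605.2689 -346.6033  336.5275] (np.float64(-274.73842768646045), np.float64(641.0952258606803)) 83.35942945000632
cap [318.9014 232.5282] [[ 0.6043 -0.3482  0.18  ]]
white ((508.909912109375, -337.0968322753906), (90.86520385742188, 37.70834732055664), 83.49834442138672)
white ((421.8128662109375, -340.49835205078125), (49.17267608642578, 23.431060791015625), 53.7383918762207)
```

View pics/wrist8.png

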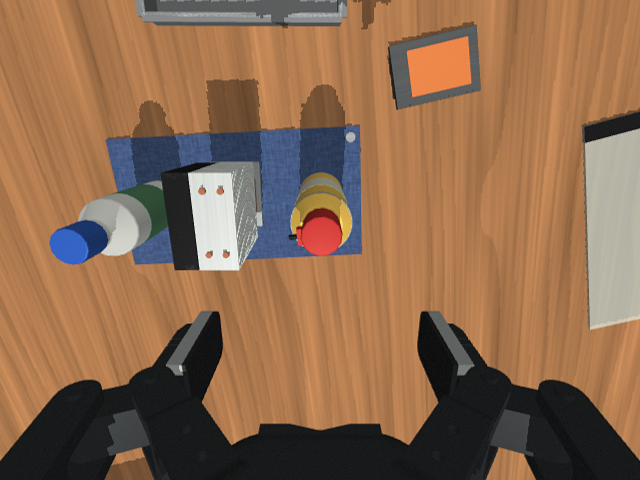

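Emit:
drive_tool(rows=[[0,0,0.2,0],[0,0,0.9,0],[0,0,2.0,0],[0,0,3.3,0],[0,0,4.6,0],[0,0,5.6,0],[0,0,6.0,0],[0,0,6.03,0]])

```text
clock: 35.15
position: [0.6044, -0.3448, 0.1835]
ee_rot: [-0.003, 0.746, 0.666, -0.001]
contact_force: [-1.4, 0.0, 0.3]
width: 0.0849
gripper_force: 0.0
```

Emit:
drive_tool(rows=[[0,0,0,0],[0,0,0,0],[0,0,0,0],[0,0,0,0],[0,0,0,0],[0,0,0,0],[0,0,0,0],[0,0,0,0]], grip=20, newtons=45)

```text
clock: 35.82
position: [0.6063, -0.3475, 0.1884]
ee_rot: [0.002, 0.747, 0.665, 0.0]
contact_force: [-0.9, 0.3, 6.0]
width: 0.0326
gripper_force: 45.4
```

Emit:
drive_tool(rows=[[0,0,-0.2,0],[0,0,-0.8,0],[0,0,-1.7,0],[0,0,-2.9,0],[0,0,-4.2,0],[0,0,-5.3,0],[0,0,-6.0,0],[0.1,0,-6.4,0]])

```text
clock: 36.48
position: [0.6063, -0.3452, 0.3491]
ee_rot: [0.002, 0.747, 0.665, 0.0]
contact_force: [0.2, -0.0, -2.2]
width: 0.0326
gripper_force: 45.3
```

Emit:
drive_tool(rows=[[0.5,-0.12,0,0],[1.4,-0.33,0,0],[2.6,-0.61,0,0],[4.0,-0.94,0,0],[5.5,-1.29,0,0],[7.0,-1.65,0,0],[8.5,-2.0,0,0],[10.0,-2.35,0,0]])

```text
clock: 37.15
position: [0.5743, -0.0863, 0.3439]
ee_rot: [-0.002, 0.747, 0.665, -0.001]
contact_force: [0.4, 0.2, -2.4]
width: 0.0329
gripper_force: 45.3
```

Emit:
drive_tool(rows=[[1.5,-0.35,0,0],[3.0,-0.71,0,0],[4.3,-1.0,0,0],[5.5,-1.3,0,0],[6.5,-1.53,0,0],[7.1,-1.68,0,0],[7.34,-1.75,0,0],[7.34,-1.75,0,0]])

```text
clock: 37.82
position: [0.5523, 0.0998, 0.3447]
ee_rot: [-0.001, 0.746, 0.666, -0.001]
contact_force: [0.7, -1.2, -3.4]
width: 0.0327
gripper_force: 45.3
```

Emit:
drive_tool(rows=[[0,0,0.2,0],[0,0,1.0,0],[0,0,2.2,0],[0,0,3.5,0],[0,0,4.7,0],[0,0,5.6,0],[0,0,6.1,0],[0,0,6.24,0]])

```text
clock: 38.48
position: [0.5527, 0.0962, 0.1888]
ee_rot: [-0.001, 0.747, 0.664, -0.002]
contact_force: [-4.8, -0.2, 16.1]
width: 0.0326
gripper_force: 48.9
```

Emit:
drive_tool(rows=[[0,0,0,0],[0,0,0.04,0],[0,0,0.08,0],[0,0,0.08,0],[0,0,0.08,0],[0,0,0.08,0],[0,0,0.08,0],[0,0,0.08,0]])

```text
clock: 39.15
position: [0.5541, 0.0978, 0.1888]
ee_rot: [0.0, 0.747, 0.665, 0.0]
contact_force: [-0.9, -2.1, 5.0]
width: 0.0325
gripper_force: 47.3
```

Emit:
drive_tool(rows=[[0,0,0,0],[0,0,0,0],[0,0,0,0],[0,0,0,0],[0,0,0,0],[0,0,0,0],[0,0,-0.3,0],[0,0,-1.0,0]], grip=85)

```text
clock: 39.82
position: [0.5525, 0.0979, 0.2117]
ee_rot: [-0.002, 0.747, 0.665, -0.002]
contact_force: [0.4, -0.7, -1.4]
width: 0.0854
gripper_force: 0.0
```

Emit:
drive_tool(rows=[[0,0,-1.2,0],[0,0,-2.6,0],[-0.3,0,-3.6,0],[-1.0,0,-4.0,0],[-2.1,0,-4.0,0],[-3.5,0,-4.0,0],[-5.0,0,-4.0,0],[-6.5,-0.07,-4.0,0]])

```text
clock: 40.48
position: [0.5335, -0.0644, 0.3142]
ee_rot: [0.001, 0.746, 0.666, 0.001]
contact_force: [0.8, 0.5, -0.5]
width: 0.0847
gripper_force: 0.0
```

Emit:
drive_tool(rows=[[-1.6,-0.1,0,0],[-3.2,-0.2,0,0],[-4.8,-0.2,0,0],[-6.4,-0.2,0,0],[-7.9,-0.2,0,0],[-9.3,-0.2,0,0],[-10.4,-0.2,0,0],[-11.0,-0.2,0,0]])

```text
clock: 41.15
position: [0.4963, -0.3394, 0.3135]
ee_rot: [0.001, 0.748, 0.664, -0.001]
contact_force: [0.1, 0.8, 0.3]
width: 0.0852
gripper_force: 0.0
```

Run:
```python
from h import *
np.set_printoptions(precision=4,suppress=True)
s=get_state();print(s["clock"],s["position"]*1000,uv(s["position"]*1000))
c=snap("wrist","9",True);a=snap("scene","9");d=snap("side","9")
for b in blobs(mask(c,(0,0,190),(180,40,255)),800): print("white",cv2.minAreaRect((plane(c,b,.151)[:,:2]*1000).astype(np.float32)))
g=[]
for k in(a,d):
    q=proj(k,(.554,.098,.178))[0];bb=min(blobs(mask(k,(0,170,60),(6,255,255)),30),key=lambda b:np.linalg.norm(b.mean(0)-q));m=cv2.moments(bb);g.append(np.array([m['m10'],m['m01']])/m['m00']);print(q,g[-1],cv2.contourArea(bb))
print("duster",tri(a,g[0],d,g[1]))
```

```text
41.15 [ 496.2839 -339.3696  313.5292] (np.float64(-280.0790882136404), np.float64(532.0011169243745))
white ((509.1893310546875, -336.9476318359375), (91.23462677001953, 38.029850006103516), 83.52457427978516)
[344.621  150.9648] [344.6492 149.627 ] 248.0
[370.0896 236.8152] [370.6569 236.5008] 221.0
duster [0.5532 0.0991 0.1801]
```

Emit:
drive_tool(rows=[[0,0,0.4,0],[0,0,1.4,0],[0,0,2.8,0],[0,0,4.2,0],[0,0,5.4,0],[0,0,6.2,0],[0,0,6.55,0],[0,0,6.6,0]])

```text
clock: 41.97
position: [0.4963, -0.3332, 0.1462]
ee_rot: [-0.002, 0.746, 0.666, -0.0]
contact_force: [-0.9, 0.6, 1.0]
width: 0.0852
gripper_force: 0.0
```

Emit:
drive_tool(rows=[[0,0,0,0],[0,0,0,0],[0,0,0,0],[0,0,0,0],[0,0,0,0],[0,0,0,0],[0,0,0,0],[0,0,0,0]], grip=45, newtons=70)

```text
clock: 42.63
position: [0.498, -0.3365, 0.1505]
ee_rot: [0.002, 0.747, 0.665, 0.0]
contact_force: [-0.6, 0.7, 6.5]
width: 0.0602
gripper_force: 78.1
```

Emit:
drive_tool(rows=[[0,0,-0.2,0],[0,0,-0.8,0],[0,0,-1.7,0],[0,0,-2.7,0],[0,0,-3.8,0],[0,0,-4.8,0],[0,0,-5.6,0],[0,0,-6.0,0]])

```text
clock: 43.3
position: [0.4974, -0.3363, 0.301]
ee_rot: [0.002, 0.747, 0.665, 0.0]
contact_force: [0.9, 0.3, -3.7]
width: 0.0605
gripper_force: 77.3
```

Emit:
drive_tool(rows=[[0.3,0,0,0],[1.0,0.03,0,0],[2.0,0.06,0,0],[3.2,0.09,0,0],[4.5,0.12,0,0],[5.8,0.15,0,0],[7.1,0.18,0,0],[8.4,0.22,0,0]])

```text
clock: 43.97
position: [0.5252, -0.1254, 0.296]
ee_rot: [-0.002, 0.747, 0.665, -0.001]
contact_force: [-0.8, 0.1, -3.4]
width: 0.0608
gripper_force: 77.1
```

Emit:
drive_tool(rows=[[1.3,0.03,0,0],[2.5,0.06,0,0],[3.6,0.09,0,0],[4.5,0.12,0,0],[5.2,0.14,0,0],[5.5,0.15,0,0],[5.6,0.15,0,0],[5.6,0.15,0,0]])

```text
clock: 44.63
position: [0.5457, 0.011, 0.2971]
ee_rot: [-0.001, 0.746, 0.666, -0.001]
contact_force: [-0.2, 0.3, -4.1]
width: 0.0604
gripper_force: 77.1
```

Run:
```python
from h import *
s=get_state();print(s["clock"],s["position"]*1000,uv(s["position"]*1000))
c=snap("wrist","10",True)
for b in blobs(mask(c,(0,0,190),(180,40,255)),800): print("white",b.mean(0),cv2.minAreaRect((plane(c,b,.152+.146)[:,:2]*1000).astype(np.float32)))
```

```text
44.6333 [545.72601892  10.98308225 297.12988295] (np.float64(73.63448835109666), np.float64(540.8470005007775))
white [346.24153499 361.52595937] ((556.3027954101562, -2.2643394470214844), (67.4480209350586, 37.95020294189453), 83.53190612792969)
```

View pics/wrist10.png

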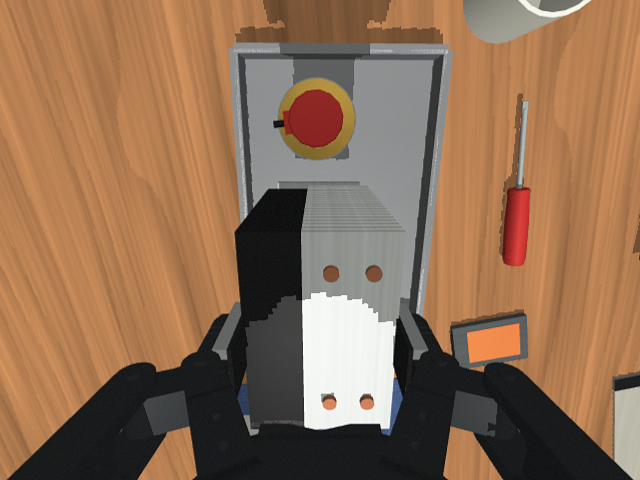

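Emit:
drive_tool(rows=[[0,0,0.3,0],[0,0,1.1,0],[0,0,2.2,0],[0,0,3.4,0],[0,0,4.5,0],[0,0,5.3,0],[0,0,5.65,0],[0,0,5.75,0]])

```text
clock: 45.35
position: [0.5449, 0.0099, 0.1524]
ee_rot: [-0.002, 0.747, 0.665, -0.002]
contact_force: [-0.2, 0.3, -3.8]
width: 0.0602
gripper_force: 77.2
```

Emit:
drive_tool(rows=[[0,0,0.03,0],[0,0,0.06,0],[0,0,0.09,0],[0,0,0.09,0],[0,0,0.09,0],[0,0,0.09,0],[0,0,0.09,0],[0,0,0.09,0]])

```text
clock: 46.02
position: [0.5465, 0.0108, 0.1525]
ee_rot: [0.0, 0.747, 0.665, 0.0]
contact_force: [0.0, -0.0, -3.7]
width: 0.0602
gripper_force: 77.2
```

Emit:
drive_tool(rows=[[0,0,0.02,0],[0,0,0.04,0],[0,0,0.05,0],[0,0,0.05,0],[0,0,0.05,0],[0,0,0.05,0],[0,0,0.05,0],[0,0,0.05,0]])

```text
clock: 46.68
position: [0.5465, 0.0109, 0.1516]
ee_rot: [0.0, 0.747, 0.665, 0.0]
contact_force: [-3.6, 2.1, 6.1]
width: 0.0604
gripper_force: 78.3
```

Emit:
drive_tool(rows=[[0,0,0,0],[0,0,0,0],[0,0,0,0],[0,0,0,0],[0,0,0,0],[0,0,0,0],[0,0,-0.3,0],[0,0,-1.0,0]], grip=85)

```text
clock: 47.35
position: [0.5448, 0.0109, 0.1746]
ee_rot: [-0.002, 0.747, 0.665, -0.002]
contact_force: [-0.5, -0.9, -0.1]
width: 0.0852
gripper_force: 0.0
```

Emit:
drive_tool(rows=[[0,0,-1.2,0],[0,0,-2.6,0],[-0.3,-0.09,-3.9,0],[-1.0,-0.3,-5.0,0],[-2.1,-0.64,-5.5,0],[-3.4,-1.03,-5.5,0],[-4.9,-1.49,-5.5,0],[-6.4,-1.95,-5.5,0]])

```text
clock: 48.02
position: [0.479, -0.1436, 0.3148]
ee_rot: [0.001, 0.746, 0.666, 0.0]
contact_force: [0.2, -0.4, -0.0]
width: 0.0853
gripper_force: 0.0
```

Emit:
drive_tool(rows=[[-1.5,-0.46,0,0],[-3.0,-0.91,0,0],[-4.5,-1.37,0,0],[-5.8,-1.77,0,0],[-6.9,-2.1,0,0],[-7.6,-2.31,0,0],[-8.0,-2.43,0,0],[-8.02,-2.44,0,0]])

```text
clock: 48.68
position: [0.3952, -0.3364, 0.3138]
ee_rot: [0.0, 0.748, 0.664, -0.0]
contact_force: [0.4, 0.1, -0.4]
width: 0.085
gripper_force: 0.0
```

Run:
```python
from h import *
np.set_printoptions(precision=4,suppress=True)
s=get_state();print(s["clock"],s["position"]*1000,uv(s["position"]*1000))
c=snap("wrist","11",True);d=snap("side","11",True);a=snap("scene","11")
for b in blobs(mask(c,(105,140,60),(118,255,255)),200)[:6]: print("blue",cv2.contourArea(b),plane(c,b.mean(0),.17))
for n,k in(("side",d),("scene",a)):
  for b in blobs(mask(k,(0,0,190),(180,40,255)),150):
    R=cv2.minAreaRect((plane(k,b,.152)[:,:2]*1000).astype(np.float32))
    if abs(R[0][0]-555)<60 and abs(R[0][1]-10)<60: print("cooler",n,R)
```

```text
48.6833 [ 395.2491 -336.4362  313.7901] (np.float64(-288.7777968489069), np.float64(431.2987251644002))
blue 1527.5 [[ 0.394  -0.3364  0.17  ]]
cooler side ((559.0428466796875, 11.903610229492188), (90.416015625, 36.95420837402344), 83.56144714355469)
```

Emit:
drive_tool(rows=[[0,0,0.2,0],[0,0,0.9,0],[0,0,1.9,0],[0,0,3.0,0],[0,0,4.2,0],[0,0,5.1,0],[0,0,5.5,0],[0,0,5.53,0]])

```text
clock: 49.5
position: [0.3953, -0.3326, 0.173]
ee_rot: [-0.003, 0.746, 0.666, 0.0]
contact_force: [-0.9, -0.4, 0.6]
width: 0.0848
gripper_force: 0.0
```

Emit:
drive_tool(rows=[[0,0,0,0],[0,0,0,0],[0,0,0,0],[0,0,0,0],[0,0,0,0],[0,0,0,0],[0,0,0,0],[0,0,0,0]], grip=20, newtons=40)

```text
clock: 50.17
position: [0.3961, -0.3354, 0.1767]
ee_rot: [0.001, 0.747, 0.665, -0.0]
contact_force: [-1.2, -0.0, 6.4]
width: 0.0316
gripper_force: 39.5
```

Emit:
drive_tool(rows=[[0,0,-0.2,0],[0,0,-0.8,0],[0,0,-1.7,0],[0,0,-2.9,0],[0,0,-4.2,0],[0,0,-5.5,0],[0,0,-6.4,0],[0,0,-6.8,0]])

```text
clock: 50.83
position: [0.3968, -0.3355, 0.349]
ee_rot: [0.003, 0.747, 0.665, 0.0]
contact_force: [-0.0, 0.7, -1.3]
width: 0.032
gripper_force: 40.3
```

Emit:
drive_tool(rows=[[0.3,0.12,0,0],[1.0,0.41,0,0],[2.0,0.82,0,0],[3.2,1.31,0,0],[4.5,1.85,0,0],[5.7,2.34,0,0],[6.9,2.83,0,0],[8.0,3.28,0,0]])

```text
clock: 51.5
position: [0.5001, -0.1426, 0.3427]
ee_rot: [-0.002, 0.746, 0.665, -0.001]
contact_force: [-0.1, 0.0, -1.3]
width: 0.0317
gripper_force: 40.2
```

Emit:
drive_tool(rows=[[0.9,0.37,0,0],[1.7,0.7,0,0],[2.3,0.94,0,0],[2.65,1.09,0,0],[2.8,1.15,0,0],[2.8,1.15,0,0],[2.8,1.15,0,0],[2.8,1.15,0,0]])

```text
clock: 52.17
position: [0.5365, -0.0801, 0.345]
ee_rot: [-0.0, 0.747, 0.665, -0.0]
contact_force: [-0.4, -0.4, -1.2]
width: 0.0316
gripper_force: 40.2
```

Emit:
drive_tool(rows=[[0,0,0.2,0],[0,0,1.0,0],[0,0,2.2,0],[0,0,3.5,0],[0,0,4.8,0],[0,0,5.9,0],[0,0,6.5,0],[0,0,6.65,0]])

```text
clock: 52.83
position: [0.5342, -0.0795, 0.177]
ee_rot: [-0.003, 0.747, 0.665, -0.002]
contact_force: [-5.9, 1.0, 12.3]
width: 0.032
gripper_force: 42.6
```

Emit:
drive_tool(rows=[[0,0,0.02,0],[0,0,0.05,0],[0,0,0.05,0],[0,0,0.05,0],[0,0,0.05,0],[0,0,0.05,0],[0,0,0.05,0],[0,0,0.05,0]])

```text
clock: 53.5
position: [0.5371, -0.0792, 0.178]
ee_rot: [0.0, 0.747, 0.665, 0.0]
contact_force: [0.5, 0.3, -2.4]
width: 0.0318
gripper_force: 40.9
```

Emit:
drive_tool(rows=[[0,0,0.01,0],[0,0,0.03,0],[0,0,0.04,0],[0,0,0.04,0],[0,0,0.04,0],[0,0,0.04,0],[0,0,0.04,0],[0,0,0.04,0]])

```text
clock: 54.17
position: [0.537, -0.0793, 0.1768]
ee_rot: [0.0, 0.747, 0.665, 0.0]
contact_force: [-1.4, -0.1, -1.2]
width: 0.032
gripper_force: 41.1
```

Emit:
drive_tool(rows=[[0,0,0,0],[0,0,0,0],[0,0,0,0],[0,0,0,0],[0,0,0,0],[0,0,0,0],[0,0,-0.3,0],[0,0,-1.0,0]], grip=85)

```text
clock: 54.83
position: [0.5355, -0.0789, 0.2004]
ee_rot: [-0.002, 0.747, 0.665, -0.001]
contact_force: [0.4, 1.1, 0.4]
width: 0.0846
gripper_force: 0.0
```

Emit:
drive_tool(rows=[[0,0,-1.0,0],[0,0,-2.2,0],[0,0,-3.5,0],[0,0,-4.9,0],[0,0,-6.2,0],[0,0,-7.3,0],[0.2,0,-7.9,0],[0.7,0,-8.0,0]])

```text
clock: 55.5
position: [0.54, -0.0629, 0.4062]
ee_rot: [0.004, 0.747, 0.664, 0.002]
contact_force: [0.4, 0.5, -0.2]
width: 0.0845
gripper_force: 0.0
```

Emit:
drive_tool(rows=[[0.8,0,0,0],[1.8,0,0,0],[2.8,0,0,0],[3.8,0,0,0],[4.6,0,0,0],[5.1,0,0,0],[5.3,0,0,0],[5.3,0,0,0]])

```text
clock: 56.17
position: [0.554, 0.0708, 0.4012]
ee_rot: [-0.0, 0.746, 0.666, -0.0]
contact_force: [0.7, -0.6, 0.4]
width: 0.0847
gripper_force: 0.0
```

Run:
```python
from h import *
np.set_printoptions(precision=4,suppress=True)
s=get_state();print(s["clock"],s["position"]*1000,s["qd"])
S={"scene":snap("scene","12"),"side":snap("side","12",True),"wrist":snap("wrist","12",True)}
S1={k:load(k+"1") for k in S}
for lab,T in(("before",S1),("after",S)):
    for nm,rng,X in(("duster",((0,170,60),(6,255,255)),(.554,.098,.178)),("bottle",((105,140,60),(118,255,255)),(.537,-.0795,.169))):
        g={}
        for n,k in T.items():
            q=proj(k,X)[0];bb=min(blobs(mask(k,*rng),30),key=lambda b:np.linalg.norm(b.mean(0)-q));m=cv2.moments(bb);g[n]=np.array([m['m10'],m['m01']])/m['m00']
        print(lab,nm,tri(T["scene"],g["scene"],T["side"],g["side"]),tri(T["scene"],g["scene"],T["wrist"],g["wrist"]))
    for b in blobs(mask(T["wrist"],(0,0,190),(180,40,255)),1000): print(lab,"white",cv2.minAreaRect((plane(T["wrist"],b,.152)[:,:2]*1000).astype(np.float32)))
im=np.hstack([cv2.resize(S["wrist"]["p"],(400,300)),cv2.resize(S["side"]["p"][120:420,200:600],(400,300))]);cv2.imwrite("pics/combo12.png",im[:,:,::-1])
```

```text
56.1667 [554.0048  70.8014 401.1591] [-0.032  -0.0047  0.0003 -0.021   0.0009 -0.0132]
before duster [0.5555 0.0985 0.1799] [0.5546 0.0973 0.1807]
before bottle [ 0.5375 -0.0785  0.1701] [ 0.5373 -0.0792  0.171 ]
before white ((605.3796997070312, 4.158714294433594), (155.12423706054688, 32.83514404296875), 83.48504638671875)
before white ((558.4769287109375, 9.76285171508789), (92.3570556640625, 38.25056838989258), 83.45895385742188)
after duster [0.5532 0.0986 0.1799] [0.5524 0.0976 0.1805]
after bottle [ 0.5377 -0.0778  0.1699] [ 0.5374 -0.0786  0.1708]
after white ((557.5167846679688, 10.302421569824219), (91.51681518554688, 38.03244400024414), 83.50201416015625)
```

View pics/combo12.png

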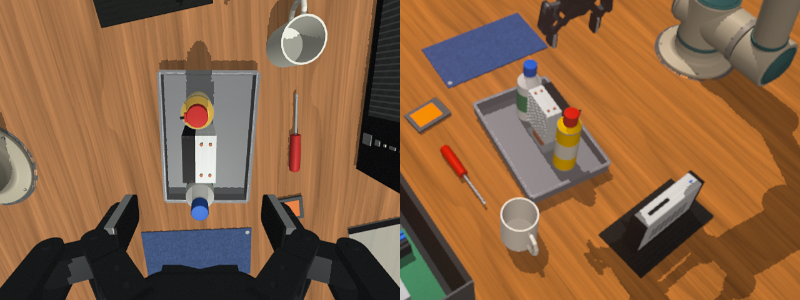

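The last picture shows all three things upright in the tray, within about 2 mm of where they started. The drive stands centred on the pad, and the gripper is clear of everything.

```bash
python3 -c "
from rig import order
print(order.sign_off())"
```

```text
the job is handed in; nothing more can be done
None
```

The job is handed in: the drive stands centred and lengthwise on the pad, and by the cameras the duster, bottle and cooler are upright in the tray within about 3 mm of where they started; the sign-off returned no verdict.

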